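Put away drain stoppers and cream tin behind a sliding door

ROBOT

A 7-joint arm with a two-finger parallel gripper is mounted at the origin on the work surface. World frame = base frame: x ahead of the robot, y to its left, z up, the work surface at z = 0. Lengths are in m, angles in rad, forces in N, time in s.
With the tool pointing down it reaches from about 0.4 to 0.75 m from the base axis. Payload 19.5 kg.
Tool frame: the origin (TCP) lies at the centre of the arm's flange, where the gripper is bolted on; the fingertips stand 173 mm ahead of it and the grasp point (between the pads) lies 155 mm ahead of it; z points along the fingers, y is the direction in which the jaws open and shut (so a half turn about z gives the same grasp; the last joint's range is limited). The gripper opens to 85 mm and grips with 20 to 120 N. Pads are 22 mm wide; open, the fingers measure 114 mm over their backs; the gripper's body (76 mm by 85 mm) begins 54 mm behind the grasp point. The pads swing forward as they close: fully open they stand 13 mm farther back than shut.
Start: joints at [1.188, 0.707, -0.028, 1.485, 0.022, 0.951, -0.075], TCP at [0.192, -0.542, 0.405] pointing down, gripper open.
Joint ranges: [-2.71, 2.71], [-0.32, 2.16], [-1.57, 1.52], [0, 2.45], [-1.46, 4.6], [0, 2.02], [-2.83, 2.83]. Speed limits (rad/s): [1.89, 1.89, 2.57, 2.57, 3.01, 3.01, 3.01].

INTERFACE

Orientations are given as a unit quaternion [w, x, y, z].
In Python, from rig import monitor, read_camera, job_done, spotter gives the robot as it stands.
- The arm moves only by the tool step_arm, never from a script. Its argument "commands" is text: rows parted by semicolons, each of 6 numbers parted by spaces: the shift along the tool's x, y, z in m, then the turn, a rotation vector about the tool's x, y, z in rad. A call has 1 to 5 rows; each row shifts and turns the commanded pose from where the row before left it, along the tool's axes as they then stand; what a row does not reach is not made up. A row lasts 1/10 s, in which the tool goes at most 50 mm and 8.59 degrees, less where a joint would pass 70% of its speed; a pose out of reach is approached as far as the arm can. A call is refused whole if a number of a shift passes 0.05 or a number of a turn 0.15, either way. A call with a gripper value outside its range is refused whole. "jaw" is the gripper's target within -1 to 1 (fully open at 1, half-way at 0, shut at -1), set as the call begins (left out, the last holds). The fingers move at their own pace and stop on an object; "grip_force" is the grip in N (left out, the last holds). Time passes only in rows, so rows that do not move let the fingers close. It gives the time, the measured TCP pose, the force and the opening at its end, in the units of the state.
- monitor.get_state(): the state, without advancing time (a new reading comes with each control period).
- read_camera(name): name is "side" or "top" or "wrist"; returns a dict with "image" (384x512x3 uint8, blue, green, red), "range_z" (384x512 float32, m along the optical axis (not along the pixel's ray), 0 where there is no reading), "fovy" (degrees; the focal length in pixels is half the picture's height over the tangent of half this angle, whatever the lens; pixels are square), "cx", "cy" (the principal point, pixels), "eye" and "orientation" of the camera in the world. Camera axes: x right, y up, looking along -z (the intrinsics and any distortion apply to the point x, -y, -z); pixel columns grow to the right and rows downward; lengths in m; the calibration is good to about 2 mm. A picture is of the moment at which its call begins.
- job_done(): hands the job in, once; it reports no verdict.
Trained networks look in a picture, given as the dict that the camera call returned (one of the last four; its "shot" number tells which), for a name from the list of things; names that differ only in an ending like _2 or _b are one class to them, and where a whole thing is asked for, a point or a joint stands for the part that bears it (a point fixed in the world has none). Each returns a list of dicts, best first, with "score" (0 to 1); they miss things now and then, are a little off and sometimes report something else, mostly with a low value. They report only what shows in the picture. A call takes as long as a camera call. They do not tell look-alikes from the thing itself.
- spotter.silhouettes(picture, target): "mask" (384x512 bool, what is visible of it) and "uv" ([column, row] in pixels, amid what is visible of it).
The state is a dict: "clock": time; "joints": joint angles; "joint_vel": joint speeds; "joint_torque": joint torques, N m; "tcp_pos": TCP position; "ee_rot": TCP orientation; "contact_force": force on the tool from outside, world axes, zero at the start; "wrist_torque": the same for the moment, N m; "finger_gap": opening from 0.0 (shut) to 1.0 (fully open).
Only numpy, scipy, OpenCV 4.12 (cv2) and the standard library are available. Lean on these libraries where they do the work, as an engineer would, in place of code of your own. Each camera call takes 0.05 s, during which the arm holds its last target. There are 200 camera calls.

TASK

Put the two loose drain stoppers and the loose cream tin away in the low slatted cabinet, right way up and wholly inside, each in the bay that already holds one of its kind; the sliding door must be moved aside to let them in through the front. Finish with the door slid fully across the stoppers' bay, so that the tins' bay stands open, and leave the other things on the shelf where they are.

Things in the scene. Friction and masses are not known exactly. Their poses are not given: they have to be found in the camera images.
- cabinet: Low white plastic cabinet, fixed, 278 mm wide, 166 mm deep, 45 mm high, walls 6 mm, no floor plate, no sill. Origin: at shelf level, middle of the front line; x points into the cabinet (depth), y left along the front, z up. Two bays, 130 wide, 160 deep, wall between at y = 0. Slats (gaps under 40 mm, undersides 40 mm up) close the top from depth 50 mm on.
- bay_left (a point): Middle of the mouth of the bay at cabinet y = +68 mm, on the front line at shelf level. Axes as the cabinet's.
- bay_right (a point): Middle of the mouth of the bay at cabinet y = -68 mm, on the front line at shelf level. Axes as the cabinet's.
- door (a joint): The cabinet's upright grey sliding door, 142 mm wide, 7 mm thick, 45 mm high, running along the front, 4 to 12 mm before the front line; it covers one bay at a time. Value in m: 0 = fully across the right bay (y = -68 mm), 0.136 = fully across the left bay (y = +68 mm). It stays where it is left and moves with about 1.5 N.
- door_grip (a point): Middle of the door's grip: a tab standing on the door's top edge at its middle, 14 mm wide along the door, 7 mm thick, from 45 to 70 mm above the shelf; this point is 57 mm up. Axes as the cabinet's.
- stopper_a: Dark hard silicone drain stopper: 46 mm across for its lowest 6 mm, then a flange 52 mm across from 6 to 14 mm up, with an arched lug (22 mm wide, 6 mm thick) rising to 29 mm. Origin: centre of underside, z up. Starts loose on the shelf before the cabinet.
- stopper_b: Dark hard silicone drain stopper: 46 mm across for its lowest 6 mm, then a flange 52 mm across from 6 to 14 mm up, with an arched lug (22 mm wide, 6 mm thick) rising to 29 mm. Origin: centre of underside, z up. Starts loose on the shelf before the cabinet.
- stopper_kept: Dark hard silicone drain stopper: 46 mm across for its lowest 6 mm, then a flange 52 mm across from 6 to 14 mm up, with an arched lug (22 mm wide, 6 mm thick) rising to 29 mm. Origin: centre of underside, z up. This one is already kept at the back of one bay and shows that this is the stoppers' bay.
- tin: Plain round aluminium cream tin, closed, 60 mm across, 34 mm tall. Origin: centre of underside, z up. Starts loose on the shelf before the cabinet.
- tin_kept: Plain round aluminium cream tin, closed, 60 mm across, 34 mm tall. Origin: centre of underside, z up. This one is already kept at the back of the other bay and shows that this is the tins' bay.
- amber_bottle: Amber glass bottle, 64 mm across, 160 mm tall. Origin: underside centre. A bystander, to be left alone.
- canister: White screw-top detergent canister, 110 mm across, 190 mm tall. Origin: underside centre. A bystander, to be left alone.
- scoop: Yellow round scoop, bowl 58 mm across and 24 mm high, handle 75 mm. Origin: underside centre. A bystander, to be left alone.
- nail_brush: Wooden nail brush, 85 x 36 x 26 mm. Origin: underside centre. A bystander, to be left alone.
- soap_dish: White ceramic soap bowl, 90 mm across, 25 mm high. Origin: underside centre. A bystander, to be left alone.
- steel_tray: Stainless steel tray 170 x 110 x 22 mm. Origin: underside centre. A bystander, to be left alone.
- tumbler: Clear tumbler, 70 mm across, 90 mm tall. Origin: underside centre. A bystander, to be left alone.
Mind the look-alikes: they are no part of the job. What is shaped like the stopper_a but green or pink is not meant. What is shaped like the stopper_b but brown is not meant.

How it is judged:
By the outcome, as a careful person would: the job done as asked, in the order asked, and still so for the second after the job is handed in, with the robot touching nothing.
It also fails if it takes over 72 s, if anything falls off the work surface, if the arm or the gripper's body presses on something with over 40 N, if the wrist force passes 120 N, or if a joint passes its speed limit or range.

## Working session

There is one attempt and no reset: what is moved stays moved. The work goes in short steps, Python scripts to look and compute and a tool call to move; the robot and the scene stay as the last step left them, time stands still between calls to the robot, and variables do not carry over. Pictures are saved under pics/ and viewed, about 8 in all and at most 12, crops included, and the job is handed in when it is done.

Besides the shell and the picture viewer there is one more tool, called by a JSON object that holds its "name" and its "arguments", one argument or row to a line. step_arm: Moves the arm, as the interface text tells. Its arguments: {"type":"object","properties":{"commands":{"type":"string"},"jaw":{"type":"number"},"grip_force":{"type":"number"}},"required":["commands"]}

```bash
mkdir -p pics; ls
cat > h.py <<'E'
import numpy as np, cv2
from rig import monitor, read_camera, job_done, spotter
from scipy.spatial.transform import Rotation as R
def rot(q): return R.from_quat([q[1],q[2],q[3],q[0]]).as_matrix()
def cloud(p):
    f=192/np.tan(np.radians(p["fovy"])/2); z=p["range_z"]
    v,u=np.mgrid[0:384,0:512]
    c=np.stack([(u-p["cx"])/f*z,-(v-p["cy"])/f*z,-z],-1)
    return c@rot(p["orientation"]).T+np.array(p["eye"])
E
python3 - <<'E'
from h import *
print(monitor.get_state())
ims=[]
for n in ("top","side"):
    p=read_camera(n); print({k:(v if not hasattr(v,'shape') or v.size<10 else v.shape) for k,v in p.items()})
    cv2.imwrite(f"pics/{n}0.png",cv2.resize(p["image"],(800,600),interpolation=cv2.INTER_CUBIC))
    W=cloud(p)
    for t in ("cabinet","door","stopper_a","tin","scoop","amber_bottle","tumbler","canister","nail_brush","soap_dish","steel_tray"):
        for r in spotter.silhouettes(p,t):
            m=r["mask"]&(p["range_z"]>0); 
            if m.sum()<5: continue
            q=W[m]; print(n,t,round(r["score"],2),np.round(r["uv"]),m.sum(),np.round(np.median(q,0),3),np.round(np.percentile(q,3,axis=0),3),np.round(np.percentile(q,97,axis=0),3),p["image"][m].mean(0).round())
E
```

```text
pics
{'clock': 0.0, 'joints': array([ 1.18831977,  0.70709992, -0.0276285 ,  1.48502779,  0.02199985,
        0.95091748, -0.07547784]), 'joint_vel': array([ 1.38022183e-03, -2.99363253e-04, -2.21799526e-03,  7.95739829e-05,
        5.15901338e-04,  6.78553297e-04,  4.36835206e-04]), 'joint_torque': array([-2.07171484e-03, -8.83215523e+01,  1.23358738e+00, -2.36162317e+01,
        1.67786947e-02,  6.61929720e-03,  3.70550993e-05]), 'tcp_pos': array([ 0.19215563, -0.54185121,  0.40422224]), 'ee_rot': array([-5.63865122e-04,  9.85516174e-01,  1.69580485e-01, -1.12915101e-04]), 'contact_force': array([0.78876964, 0.03125678, 0.20774238]), 'wrist_torque': array([ 0.04025197, -0.02154425, -0.00442735]), 'finger_gap': 0.9983821640570527}
{'image': (384, 512, 3), 'range_z': (384, 512), 'fovy': 45.61510106855266, 'cx': 256.7038208276203, 'cy': 190.66404402631937, 'eye': array([0.3619569 , 0.0195061 , 1.39328438]), 'orientation': array([ 0.71232806,  0.04748508, -0.06513593, -0.69720241]), 'shot': 1}
top cabinet 0.58 [269. 136.] 2117 [ 0.739 -0.046  0.041] [ 0.637 -0.185 -0.002] [0.831 0.091 
[... 3278 characters left out ...]
mbler 0.95 [133. 268.] 650 [ 0.511 -0.454  0.063] [ 0.469 -0.483  0.009] [ 0.532 -0.422  0.092] [134. 135. 135.]
side canister 0.57 [340. 155.] 1401 [0.694 0.392 0.124] [0.637 0.373 0.007] [0.728 0.46  0.194] [132. 140. 140.]
side nail_brush 0.26 [136. 270.] 668 [ 0.509 -0.453  0.063] [ 0.468 -0.483  0.006] [ 0.532 -0.42   0.092] [133. 134. 135.]
side soap_dish 0.73 [187. 260.] 391 [ 0.562 -0.302  0.016] [ 0.536 -0.351  0.005] [ 0.616 -0.271  0.029] [170. 175. 177.]
side soap_dish 0.59 [261. 222.] 185 [ 0.653 -0.034  0.036] [ 0.644 -0.097  0.01 ] [0.662 0.026 0.066] [62. 60. 60.]
side steel_tray 0.93 [298. 148.] 676 [0.447 0.467 0.008] [0.368 0.4   0.001] [0.537 0.518 0.025] [119. 119. 119.]
```

View pics/top0.png

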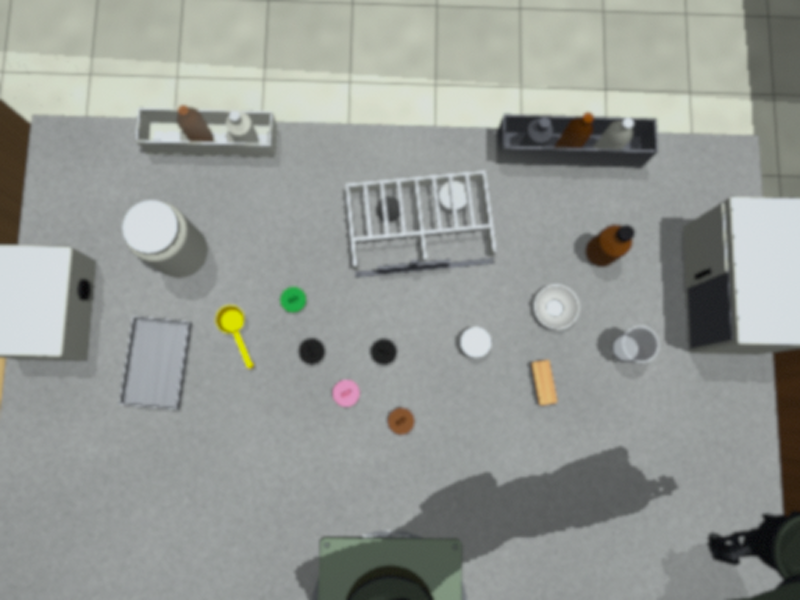

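View pics/side0.png

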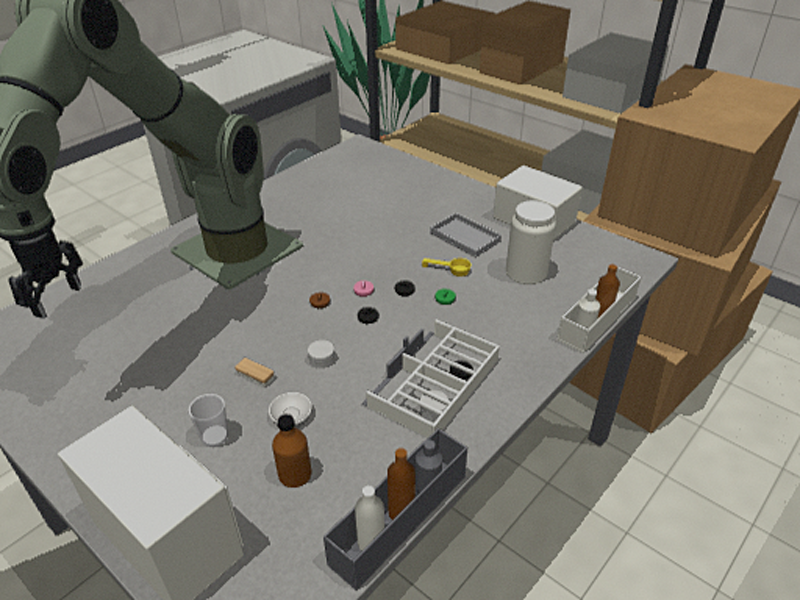

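The top view shows the dark stoppers at about (312,351) and (384,351), the tin at (475,342) and the door mid-way at (415,266). The kept stopper is in the left bay and the kept tin in the right. The brown, pink and green stoppers are look-alikes. So the plan is: door right, both stoppers in, door left, then the tin.

Run:
```python
from h import *
P={n:read_camera(n) for n in("top","side")}
W=np.concatenate([cloud(p)[p["range_z"]>0] for p in P.values()])
def box(x0,x1,y0,y1,z0,z1): 
    return W[(W[:,0]>x0)&(W[:,0]<x1)&(W[:,1]>y0)&(W[:,1]<y1)&(W[:,2]>z0)&(W[:,2]<z1)]
for n,p in P.items():
    w=cloud(p)[p["range_z"]>0]
    q=w[(abs(w[:,0]-.74)<.13)&(abs(w[:,1]+.047)<.18)&(w[:,2]>.036)&(w[:,2]<.055)]
    r=cv2.minAreaRect((q[:,:2]*1000).astype(np.float32)); print(n,"cab rect",r,cv2.boxPoints(r).round())
    t=w[(abs(w[:,0]-.65)<.04)&(abs(w[:,1]+.04)<.14)&(w[:,2]>.056)&(w[:,2]<.075)]; print("tab",len(t),t.mean(0).round(4),t.min(0).round(3),t.max(0).round(3))
    for nm,c in dict(A=(.477,.16),B=(.479,.02),tin=(.5,-.155)).items():
        q=w[(np.hypot(w[:,0]-c[0],w[:,1]-c[1])<.045)&(w[:,2]>.007)]
        l=q[q[:,2]>.019]; 
        mr=cv2.minAreaRect((q[:,:2]*1000).astype(np.float32))
        d=l[:,:2]-l[:,:2].mean(0); e,v=np.linalg.eigh(d.T@d/len(d))
        print(n,nm,"centre",np.round(mr[0]),np.round(mr[1]),"lug",len(l),l.mean(0).round(4),"top z",np.percentile(q[:,2],95).round(4),"ang",np.degrees(np.arctan2(v[1,1],v[0,1])).round(),np.sqrt(e).round(4))
p=P["top"];im=p["image"]
a=cv2.resize(im[160:265,190:330],(800,600),interpolation=cv2.INTER_CUBIC);cv2.imwrite("pics/c1.png",a)
w=read_camera("wrist"); print(w["fovy"],w["eye"],w["orientation"])
s=monitor.get_state();M=rot(s["ee_rot"]);print("cam in tool",M.T@(w["eye"]-s["tcp_pos"]),"\n",M.T@rot(w["orientation"]),"\n",M)
```

```text
top cab rect ((744.4592895507812, -74.39231872558594), (190.38059997558594, 347.9742736816406), 11.85014533996582) [[ 616.   76.]
 [ 687. -264.]
 [ 873. -225.]
 [ 802.  115.]]
tab 13 [ 0.6465 -0.033   0.0686] [ 0.643 -0.038  0.059] [ 0.65  -0.029  0.074]
top A centre [475. 159.] [53. 58.] lug 20 [0.477  0.1559 0.0247] top z 0.0235 ang -172.0 [0.0071 0.0082]
top B centre [482.  20.] [55. 73.] lug 30 [0.4815 0.0198 0.0224] top z 0.0222 ang 82.0 [0.01   0.0108]
top tin centre [ 491. -155.] [69. 72.] lug 315 [ 0.4997 -0.1548  0.034 ] top z 0.0386 ang 119.0 [0.015  0.0152]
side cab rect ((737.4703369140625, -45.04437255859375), (180.0706329345703, 283.65704345703125), 7.4836015701293945) [[ 630.   84.]
 [ 667. -197.]
 [ 845. -174.]
 [ 808.  107.]]
tab 19 [ 0.6514 -0.0328  0.0667] [ 0.647 -0.042  0.057] [ 0.657 -0.026  0.075]
side A centre [483. 160.] [48. 57.] lug 17 [0.4813 0.1654 0.0229] top z 0.0227 ang -154.0 [0.0105 0.0119]
side B centre [479.  28.] [59. 68.] lug 22 [0.4836 0.0188 0.0228] top z 0.0264 ang 143.0 [0.0089 0.0114]
side tin centre [ 504. -155.] [58. 63.] lug 204 [ 0.507  -0.1572  0.0336] top z 0.0386 ang 143.0 [0.0152 0.0166]
69.25660393131041 [ 0.25929983 -0.51772897  0.37355568] [ 0.80900878 -0.11362584  0.08036162 -0.57108315]
cam in tool [ 0.07133996 -0.00037656  0.03111223] 
 [[ 6.16382761e-04  9.61261562e-01  2.75637135e-01]
 [ 9.99999793e-01 -6.43414755e-04  7.64497394e-06]
 [ 1.84697819e-04  2.75637073e-01 -9.61261759e-01]] 
 [[ 9.42491107e-01  3.34231226e-01 -1.87436359e-05]
 [ 3.34231226e-01 -9.42491106e-01  5.93691636e-05]
 [ 2.17731816e-06 -6.22196172e-05 -9.99999998e-01]]
```

View pics/c1.png

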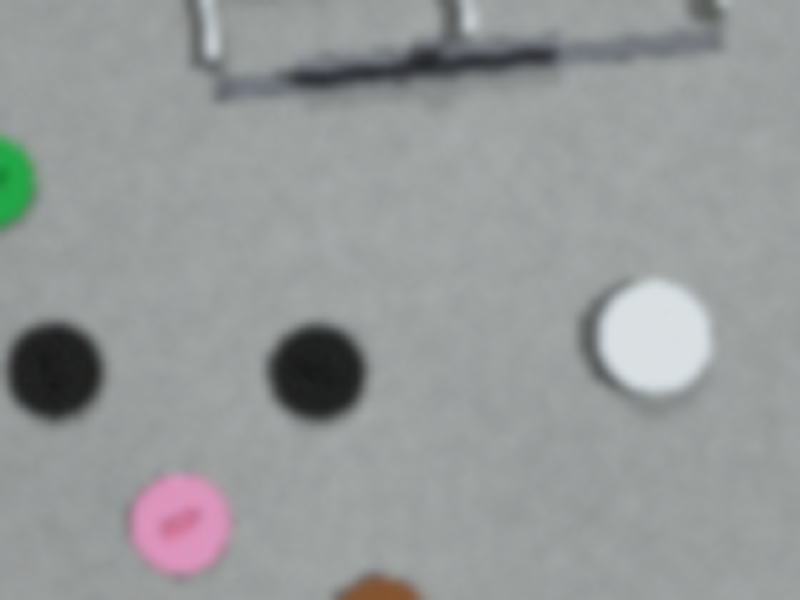

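The crop shows the tab at about (430,55), and the lug directions can't be read at this resolution. I'll move the wrist camera over the scene.

{"name": "step_arm", "arguments": {
  "commands": "0 0 0 0 0 0.105; 0 0 0 0 0 0.105; 0.0284 -0.0327 0 0 0 0; 0.0284 -0.0327 0 0 0 0; 0.0284 -0.0327 0 0 0 0",
  "jaw": 1,
  "grip_force": 40
}}

```text
clock: 1.85
tcp_pos: [0.2644, -0.4321, 0.4047]
ee_rot: [-0.0, 0.998, 0.065, 0.0]
contact_force: [1.7, -0.5, -0.6]
finger_gap: 0.997
```

{"name": "step_arm", "arguments": {
  "commands": "0.0284 -0.0327 0 0 0 0; 0.0284 -0.0327 0 0 0 0; 0.0284 -0.0327 0 0 0 0; 0.0284 -0.0327 0 0 0 0; 0.0284 -0.0327 0 0 0 0"
}}

```text
clock: 2.35
tcp_pos: [0.3841, -0.2514, 0.4049]
ee_rot: [0.0, 0.998, 0.065, 0.0]
contact_force: [1.4, -1.0, -0.2]
finger_gap: 0.997
```

{"name": "step_arm", "arguments": {
  "commands": "0.0284 -0.0327 0 0 0 0; 0.0284 -0.0327 0 0 0 0; 0.0284 -0.0327 0 0 0 0; 0.0284 -0.0327 0 0 0 0; 0.0284 -0.0327 0 0 0 0"
}}

```text
clock: 2.85
tcp_pos: [0.5036, -0.0706, 0.4048]
ee_rot: [-0.0, 0.998, 0.065, 0.0]
contact_force: [0.6, 0.1, 1.0]
finger_gap: 0.999
```

{"name": "step_arm", "arguments": {
  "commands": "0.0284 -0.0327 0.02 0 0 0; 0.0284 -0.0327 0.02 0 0 0; 0 0 0.02 0 0 0; 0 0 0 0 0 0; 0 0 0 0 0 0",
  "jaw": -1
}}

```text
clock: 3.35
tcp_pos: [0.5505, -0.0008, 0.3453]
ee_rot: [0.0, 0.998, 0.065, -0.0]
contact_force: [-0.2, -0.6, 0.2]
finger_gap: 0.142
```

```bash
cat >> h.py <<'E'
def yaw(s): 
    M=rot(s["ee_rot"]); return np.arctan2(M[1,0],M[0,0])
def wshot(name=None):
    p=read_camera("wrist"); 
    if name: cv2.imwrite(f"pics/{name}.png",cv2.resize(p["image"],(800,600),interpolation=cv2.INTER_CUBIC))
    return p,cloud(p)
E
python3 - <<'E'
from h import *
s=monitor.get_state(); print(s["clock"],s["tcp_pos"],np.degrees(yaw(s)),s["joints"].round(2),s["finger_gap"])
p,w=wshot("w1")
v=(p["range_z"]>0)
for nm,c in dict(A=(.478,.16),B=(.48,.02),tin=(.5,-.155)).items():
    m=v&(np.hypot(w[...,0]-c[0],w[...,1]-c[1])<.045)&(w[...,2]>.007); q=w[m]
    if len(q)<20: print(nm,len(q)); continue
    (cc,r)=cv2.minEnclosingCircle((q[:,:2]*1000).astype(np.float32))
    l=q[q[:,2]>.0205]; mr=cv2.minAreaRect((l[:,:2]*1000).astype(np.float32))
    d=l[:,:2]-l[:,:2].mean(0); e,V=np.linalg.eigh(d.T@d/len(d))
    print(nm,np.round(cc,1),round(r,1),"lug",len(l),l.mean(0).round(4),np.round(mr[1],1),"top",np.percentile(q[:,2],97).round(4),"ang",np.degrees(np.arctan2(V[1,1],V[0,1])).round(),np.sqrt(e).round(4))
q=w[v&(abs(w[...,0]-.74)<.13)&(abs(w[...,1]+.047)<.16)&(w[...,2]>.036)&(w[...,2]<.055)]
r=cv2.minAreaRect((q[:,:2]*1000).astype(np.float32)); print(r,cv2.boxPoints(r).round())
t=w[v&(abs(w[...,0]-.65)<.04)&(abs(w[...,1]+.04)<.14)&(w[...,2]>.056)&(w[...,2]<.075)]; print("tab",len(t),t.mean(0).round(4),t.min(0).round(3),t.max(0).round(3))
E
```

```text
3.35 [ 0.55047155 -0.00081369  0.34528452] 7.435802775810203 [-0.13  0.75  0.13  1.66 -0.14  0.74 -1.37] 0.14217801599239008
A [479.  161.9] 26.6 lug 103 [0.4804 0.1613 0.0252] [19.7  5.7] top 0.0255 ang -168.0 [0.0015 0.0055]
B [481.5  22.7] 25.9 lug 24 [0.4855 0.0286 0.0237] [4.7 6.9] top 0.0192 ang 90.0 [0.0012 0.002 ]
tin [ 501.8 -153. ] 30.5 lug 2338 [ 0.5041 -0.15    0.0329] [59.2 58.8] top 0.035 ang 54.0 [0.0149 0.016 ]
((684.7848510742188, -50.46067810058594), (74.71199035644531, 278.78521728515625), 7.721835613250732) [[ 629.   83.]
 [ 666. -194.]
 [ 741. -184.]
 [ 703.   93.]]
tab 189 [ 0.648  -0.0305  0.0681] [ 0.644 -0.038  0.056] [ 0.652 -0.024  0.071]
```

View pics/w1.png

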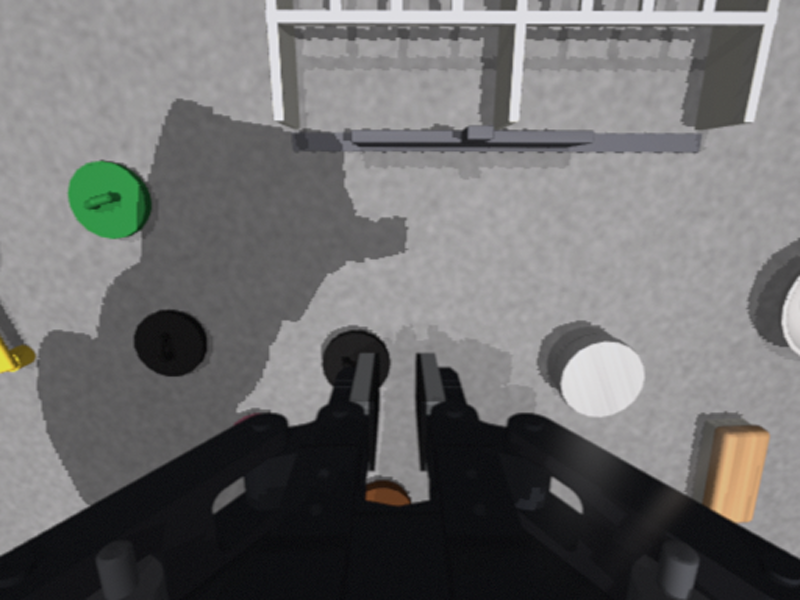

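The wrist view shows the tab at about (480,132), the front of both bays and the tin at (602,378). Stopper A is at (170,343), with its lug pointing roughly along the cabinet's depth. The cabinet origin comes out near (0.659, -0.054) with a yaw of 7.5°, so the tool is aligned with it. Next I grip the tab.

{"name": "step_arm", "arguments": {
  "commands": "0.0232 0.0105 0.018 0 0 0; 0.0232 0.0105 0.018 0 0 0; 0.0232 0.0105 0.018 0 0 0; 0.0232 0.0105 0.018 0 0 0; 0 0 0.02 0 0 0",
  "jaw": 0,
  "grip_force": 30
}}

```text
clock: 3.9
tcp_pos: [0.6498, -0.0317, 0.2533]
ee_rot: [0.001, 0.998, 0.064, 0.002]
contact_force: [-1.0, -0.2, -0.9]
finger_gap: 0.503
```

{"name": "step_arm", "arguments": {
  "commands": "0 0 0.02 0 0 0; 0 0 0.01 0 0 0; 0 0 0 0 0 0"
}}

```text
clock: 4.2
tcp_pos: [0.6479, -0.0302, 0.2227]
ee_rot: [-0.0, 0.998, 0.065, -0.0]
contact_force: [-0.4, -0.1, 1.1]
finger_gap: 0.5
```

{"name": "step_arm", "arguments": {
  "commands": "0 0 0 0 0 0; 0 0 0 0 0 0; 0 0 0 0 0 0; 0 0 0 0 0 0",
  "jaw": -1
}}

```text
clock: 4.6
tcp_pos: [0.6484, -0.0297, 0.2241]
ee_rot: [0.0, 0.998, 0.065, 0.001]
contact_force: [-1.3, -0.8, 6.6]
finger_gap: 0.154
```

{"name": "step_arm", "arguments": {
  "commands": "0 0.015 -0.002 0 0 0; 0 0.02 0 0 0 0; 0 0.02 0 0 0 0; 0 0.02 0 0 0 0; 0 0.015 0 0 0 0"
}}

```text
clock: 5.1
tcp_pos: [0.6599, -0.1198, 0.2245]
ee_rot: [-0.0, 0.998, 0.065, 0.0]
contact_force: [3.3, 1.5, -14.0]
finger_gap: 0.149
```

{"name": "step_arm", "arguments": {
  "commands": "0 0.003 0 0 0 0; 0 0 0 0 0 0"
}}

```text
clock: 5.3
tcp_pos: [0.6602, -0.1224, 0.2245]
ee_rot: [-0.0, 0.998, 0.065, 0.0]
contact_force: [4.5, -0.8, -14.6]
finger_gap: 0.154
```

{"name": "step_arm", "arguments": {
  "commands": "0 0 0 0 0 0; 0 0 0 0 0 0; 0 0 -0.03 0 0 0; 0 0 -0.04 0 0 0; -0.035 -0.034 -0.01 0 0 0",
  "jaw": 0.2
}}

```text
clock: 5.8
tcp_pos: [0.6255, -0.096, 0.3092]
ee_rot: [0.002, 0.998, 0.064, 0.006]
contact_force: [0.6, 1.2, -0.4]
finger_gap: 0.599
```

{"name": "step_arm", "arguments": {
  "commands": "-0.035 -0.034 0 0 0 0; -0.035 -0.034 0 0 0 0; -0.035 -0.034 0 0 0 0; -0.035 -0.034 0 0 0 0; -0.035 -0.034 0 0 0 0"
}}

```text
clock: 6.3
tcp_pos: [0.425, 0.0531, 0.3052]
ee_rot: [-0.0, 0.998, 0.065, 0.001]
contact_force: [1.6, 1.1, -0.1]
finger_gap: 0.599
```

```bash
cat >> h.py <<'E'
def look(p,w,C,zl=.0205):
    v=p["range_z"]>0
    for nm,c in C.items():
        q=w[v&(np.hypot(w[...,0]-c[0],w[...,1]-c[1])<.042)&(w[...,2]>.007)&(w[...,2]<.045)]
        if len(q)<20: print(nm,len(q)); continue
        (cc,r)=cv2.minEnclosingCircle((q[:,:2]*1000).astype(np.float32))
        l=q[q[:,2]>zl]; mr=cv2.minAreaRect((l[:,:2]*1000).astype(np.float32))
        d=l[:,:2]-l[:,:2].mean(0); e,V=np.linalg.eigh(d.T@d/len(d))
        print(nm,np.round(cc,1),round(r,1),"lug",len(l),np.round(mr[0],1),l.mean(0).round(4),np.round(mr[1],1),"top",np.percentile(q[:,2],99).round(4),"ang",np.degrees(np.arctan2(V[1,1],V[0,1])).round(),np.sqrt(e).round(4))
O=np.array([.6592,-.0542]);Y=np.radians(7.45)
def loc(x): 
    d=np.asarray(x)[:2]-O; return np.array([d[0]*np.cos(Y)+d[1]*np.sin(Y),-d[0]*np.sin(Y)+d[1]*np.cos(Y)]).round(4)
E
python3 - <<'E'
from h import *
s=monitor.get_state(); print(s["clock"],s["tcp_pos"],loc(s["tcp_pos"]),np.degrees(yaw(s)))
p,w=wshot("w2")
look(p,w,dict(A=(.48,.161),B=(.4815,.0227)))
E
```

```text
6.3 [0.42497602 0.05309383 0.30521073] [-0.2183  0.1368] 7.502362282650056
A [479.1 161.9] 26.0 lug 169 [478.8 162. ] [0.4791 0.1612 0.0255] [19.6  6.2] top 0.0278 ang -170.0 [0.0015 0.0054]
B [481.1  22.7] 25.9 lug 147 [481.2  22.8] [0.4814 0.0234 0.0256] [19.7  5.9] top 0.0276 ang 66.0 [0.0016 0.0054]
```

View pics/w2.png

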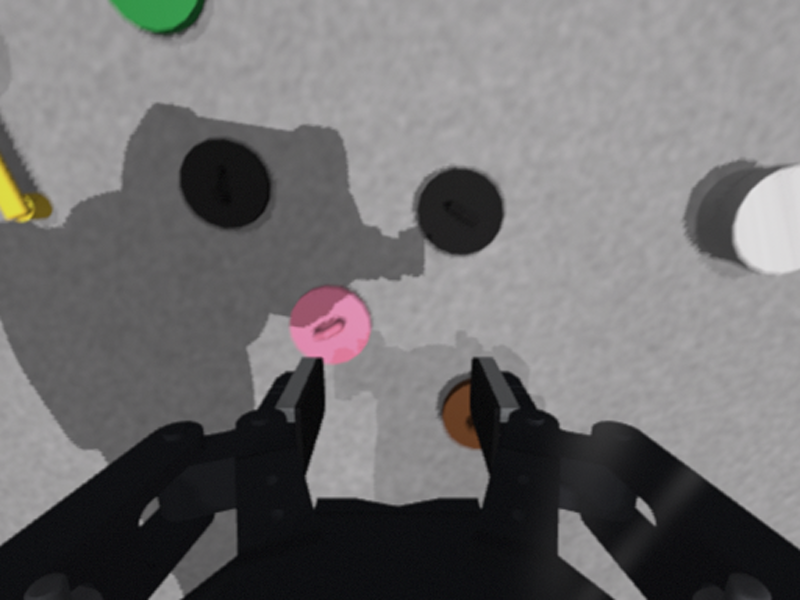

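Both dark stoppers are clear in this view: A at (225,183) with its lug at 10° world yaw, and B at (460,210) with its lug at 66°. I take A first.

{"name": "step_arm", "arguments": {
  "commands": "0.0225 -0.0336 0.02 0 0 -0.04; 0.0225 -0.0336 0.02 0 0 0; 0.0225 -0.0336 0.02 0 0 0; 0 0 0.02 0 0 0; 0 0 0 0 0 0",
  "jaw": -0.4
}}

```text
clock: 6.85
tcp_pos: [0.4771, 0.1629, 0.223]
ee_rot: [0.0, 0.996, 0.086, -0.001]
contact_force: [-0.4, -1.1, 0.9]
finger_gap: 0.3
```

Run:
```python
from h import *
s=monitor.get_state(); M=rot(s["ee_rot"]); print(s["clock"],s["tcp_pos"],np.degrees(yaw(s)),s["finger_gap"])
for t in ((.479,.1618,.19),): print("tool delta", M.T@(np.array(t)-s["tcp_pos"]))
```

```text
6.85 [0.4771493  0.16291985 0.22303955] 9.876106993943345 0.2995888259320153
tool delta [0.00170445 0.00140726 0.03303643]
```

{"name": "step_arm", "arguments": {
  "commands": "0.002 0.0014 0.018 0 0 0; 0 0 0.015 0 0 0; 0 0 0 0 0 0"
}}

```text
clock: 7.15
tcp_pos: [0.4797, 0.1605, 0.1914]
ee_rot: [0.0, 0.996, 0.085, -0.001]
contact_force: [-0.2, -0.8, 0.1]
finger_gap: 0.302
```

{"name": "step_arm", "arguments": {
  "commands": "0 0 0 0 0 0; 0 0 0 0 0 0; 0 0 0 0 0 0",
  "jaw": -1,
  "grip_force": 40
}}

```text
clock: 7.45
tcp_pos: [0.48, 0.161, 0.1927]
ee_rot: [-0.0, 0.996, 0.085, 0.001]
contact_force: [-1.3, -1.7, 9.3]
finger_gap: 0.049
```

{"name": "step_arm", "arguments": {
  "commands": "0 0 -0.02 0 0 0; 0 0 -0.03 0 0 0; 0 0 0 0 0 0"
}}

```text
clock: 7.75
tcp_pos: [0.4803, 0.1613, 0.2449]
ee_rot: [-0.001, 0.996, 0.085, 0.002]
contact_force: [0.4, 0.5, -0.5]
finger_gap: 0.043
```

{"name": "step_arm", "arguments": {
  "commands": "0.02 0.0463 0 0 0 0.04; 0.02 0.0463 0 0 0 0; 0.02 0.0463 0 0 0 0; 0 0 0 0 0 0"
}}

```text
clock: 8.15
tcp_pos: [0.5603, 0.027, 0.2418]
ee_rot: [0.002, 0.998, 0.061, 0.001]
contact_force: [-1.2, 1.9, -1.3]
finger_gap: 0.051
```

```bash
cat >> h.py <<'E'
def inhand(p,w,s):
    M=rot(s["ee_rot"]); t=(w-s["tcp_pos"])@M
    m=(p["range_z"]>0)&(np.hypot(t[...,0],t[...,1])<.045)&(t[...,2]>.155)&(t[...,2]<.205)&(p["image"].max(-1)<80)
    q=t[m]; print("inhand",len(q),np.percentile(q,[2,50,98],axis=0).round(4).tolist() if len(q) else "")
E
python3 - <<'E'
from h import *
s=monitor.get_state(); print(s["clock"],s["tcp_pos"],loc(s["tcp_pos"]),np.degrees(yaw(s)),s["finger_gap"])
p,w=wshot("w3"); inhand(p,w,s)
v=p["range_z"]>0
# cabinet check
q=w[v&(w[...,2]>.036)&(w[...,2]<.05)&(abs(w[...,0]-.76)<.11)&(abs(w[...,1]+.03)<.18)]
L=np.array([loc(a) for a in q]); print(L.min(0),L.max(0))
f=L[(L[:,1]>.15-.02)&(L[:,1]<.145)]; print("left wall",len(f),np.percentile(f,[1,99],axis=0) if len(f) else '')
f=L[(abs(L[:,1])<.006)]; print("mid wall",len(f),np.percentile(f,[1,99],axis=0) if len(f) else '')
E
```

```text
8.15 [0.56027463 0.02697793 0.2417664 ] [-0.0876  0.0933] 7.0506965072639485 0.05096214134550791
inhand 3735 [[-0.0198, -0.024, 0.1567], [0.0105, -0.0007, 0.1789], [0.0244, 0.0226, 0.1832]]
[-0.0114 -0.0548] [0.0427 0.1397]
left wall 964 [[0.008863 0.1332  ]
 [0.0404   0.1393  ]]
mid wall 1744 [[-0.0089   -0.005257]
 [ 0.0402    0.004557]]
```

View pics/w3.png

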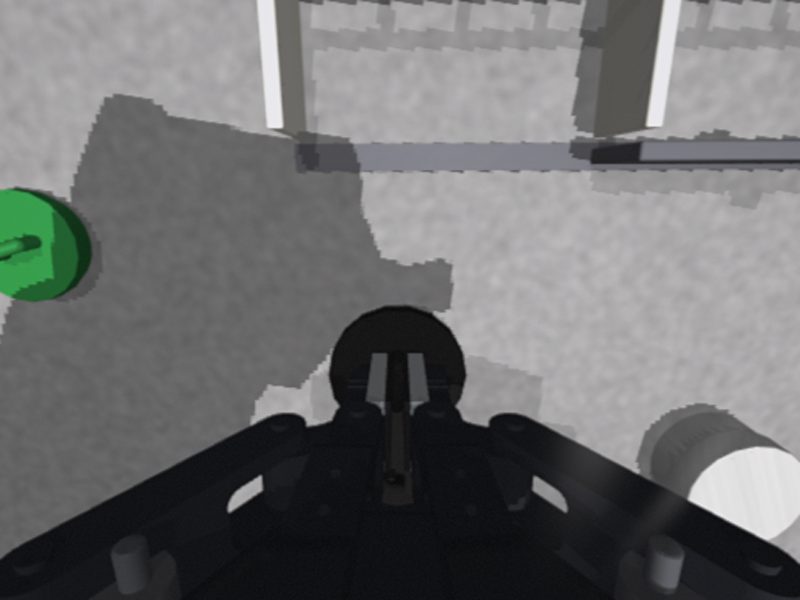

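Stopper A is held level at (397,370), and the left bay's mouth is clear. Now I lower it and slide it in.

{"name": "step_arm", "arguments": {
  "commands": "0 -0.004 0.022 0 0 0; 0 0 0.022 0 0 0; 0.02 0 0 0 0 0; 0.025 0 0 0 0 0; 0 0 0 0 0 0"
}}

```text
clock: 8.7
tcp_pos: [0.6039, 0.0448, 0.1974]
ee_rot: [-0.0, 0.998, 0.066, 0.001]
contact_force: [-0.3, 0.7, -0.5]
finger_gap: 0.043
```

Run:
```python
from h import *
s=monitor.get_state(); print(s["clock"],s["tcp_pos"],loc(s["tcp_pos"]),np.degrees(yaw(s)),s["contact_force"])
p,w=wshot(); inhand(p,w,s)
v=p["range_z"]>0
L=w.reshape(-1,3)[v.ravel()]; z=L[:,2]; d=L[:,:2]-O; L=np.c_[d[:,0]*np.cos(Y)+d[:,1]*np.sin(Y),-d[:,0]*np.sin(Y)+d[:,1]*np.cos(Y),z]
f=L[(z>.04)&(z<.05)&(abs(L[:,1]-.136)<.006)&(L[:,0]<.05)]; print("left wall",len(f),np.percentile(f,[1,99],axis=0))
f=L[(z>.035)&(z<.05)&(abs(L[:,1]-.07)<.05)&(L[:,0]>.04)&(L[:,0]<.07)]; print("slat",len(f),np.percentile(f,[1,99],axis=0) if len(f) else '')
```

```text
8.7 [0.60389531 0.04484281 0.19740715] [-0.042   0.1054] 7.582512193011235 [-0.34404433  0.65433795 -0.47099531]
inhand 4029 [[-0.0198, -0.0264, 0.1571], [0.0112, -0.0018, 0.1791], [0.0336, 0.0225, 0.1973]]
left wall 1877 [[0.00170078 0.13319441 0.04028451]
 [0.04957681 0.1392698  0.04597717]]
slat 6948 [[0.05033132 0.021654   0.03990964]
 [0.06963797 0.11862434 0.04619826]]
```

{"name": "step_arm", "arguments": {
  "commands": "0 0.010 0 0 0 0; 0.025 0 0 0 0 0; 0.025 0 0 0 0 0; 0.023 0 0 0 0 0; 0 0 0.002 0 0 0"
}}

```text
clock: 9.25
tcp_pos: [0.6772, 0.0427, 0.1954]
ee_rot: [-0.0, 0.998, 0.065, 0.001]
contact_force: [-2.2, -0.2, -1.0]
finger_gap: 0.047
```

{"name": "step_arm", "arguments": {
  "commands": "0 0 0 0 0 0; 0 0 0 0 0 0"
}}

```text
clock: 9.45
tcp_pos: [0.6755, 0.0426, 0.1954]
ee_rot: [-0.0, 0.998, 0.065, -0.0]
contact_force: [-0.0, 0.1, -1.5]
finger_gap: 0.042
```

Run:
```python
from h import *
s=monitor.get_state(); print(s["clock"],s["tcp_pos"],loc(s["tcp_pos"]),np.degrees(yaw(s)),s["contact_force"])
p,w=wshot(); inhand(p,w,s)
```

```text
9.45 [0.67549179 0.04259321 0.19544293] [0.0287 0.0939] 7.47335947005991 [-0.03347301  0.142085   -1.47851703]
inhand 2341 [[-0.0236, -0.0252, 0.1558], [0.0066, -0.0001, 0.1789], [0.0246, 0.0234, 0.1943]]
```

{"name": "step_arm", "arguments": {
  "commands": "0.004 0 0 0 0 0; 0 0 0.002 0 0 0; 0 0 0 0 0 0"
}}

```text
clock: 9.8
tcp_pos: [0.68, 0.0435, 0.1931]
ee_rot: [-0.0, 0.998, 0.065, -0.0]
contact_force: [0.8, 0.5, -1.0]
finger_gap: 0.042
```

{"name": "step_arm", "arguments": {
  "commands": "0 0 0 0 0 0; 0 0 0 0 0 0; 0 0 -0.01 0 0 0; 0 0 -0.03 0 0 0; 0 0 -0.03 0 0 0",
  "jaw": -0.6
}}

```text
clock: 10.3
tcp_pos: [0.68, 0.0435, 0.2648]
ee_rot: [-0.0, 0.998, 0.065, -0.0]
contact_force: [0.7, -0.4, 1.0]
finger_gap: 0.197
```

{"name": "step_arm", "arguments": {
  "commands": "-0.05 0 -0.02 0 0 -0.14; -0.05 0 -0.01 0 0 -0.14; 0 0 0 0 0 -0.14; 0 0 0 0 0 -0.14; 0 0 0 0 0 -0.14"
}}

```text
clock: 10.8
tcp_pos: [0.5937, 0.0259, 0.2907]
ee_rot: [0.0, 0.918, 0.397, 0.001]
contact_force: [-0.0, -0.5, -0.4]
finger_gap: 0.2
```

```bash
cat >> h.py <<'E'
def delta(s,t):
    M=rot(s["ee_rot"]); print("tool delta",(M.T@(np.array(t)-s["tcp_pos"])).round(4))
def W2(lx,ly): return O+[lx*np.cos(Y)-ly*np.sin(Y),lx*np.sin(Y)+ly*np.cos(Y)]
E
python3 - <<'E'
from h import *
s=monitor.get_state(); print(s["clock"],s["tcp_pos"],loc(s["tcp_pos"]),np.degrees(yaw(s)),s["contact_force"],s["joints"].round(2))
for n in("side","top"):
    p=read_camera(n); w=cloud(p); c=W2(.032,.094); look(p,w,dict(A=c)); print(loc(c))
    for r in spotter.silhouettes(p,"stopper_a"):
        m=r["mask"]&(p["range_z"]>0); q=w[m]
        if len(q): print(n,round(r["score"],2),np.median(q,0).round(3),loc(np.median(q,0)),p["image"][m].mean(0).round())
delta(s,(.4812,.0228,.225))
E
```

```text
10.8 [0.59367072 0.02589313 0.29074566] [-0.0546  0.0879] 46.72640932950175 [-0.04963465 -0.4970064  -0.36718504] [-0.07  0.88 -0.05  1.54  0.06  0.72 -0.9 ]
A [679.4  44.2] 41.4 lug 50 [690.   54.2] [0.6824 0.0648 0.0346] [42.7 78.3] top 0.0445 ang 123.0 [0.0113 0.0234]
[0.032 0.094]
side 0.65 [ 0.355 -0.018  0.015] [-0.2971  0.075 ] [33. 57. 90.]
side 0.64 [0.585 0.198 0.016] [-0.0406  0.2597] [ 57. 121.  40.]
side 0.58 [0.674 0.035 0.016] [0.0263 0.0869] [27. 27. 28.]
side 0.45 [0.485 0.02  0.015] [-0.163   0.0958] [39. 41. 41.]
side 0.3 [ 0.799 -0.121  0.035] [ 0.1304 -0.0846] [148. 152. 153.]
A 0
[0.032 0.094]
top 0.54 [0.576 0.198 0.015] [-0.0501  0.2611] [ 75. 152.  47.]
tool delta [-0.0794 -0.0798  0.0656]
```

{"name": "step_arm", "arguments": {
  "commands": "0 0 0 0 0 -0.14; 0 0 0 0 0 -0.14; 0 0 0 0 0 -0.057; -0.0162 -0.0339 0.02 0 0 0; -0.0162 -0.0339 0.02 0 0 0",
  "jaw": -0.3
}}

```text
clock: 11.5
tcp_pos: [0.5176, 0.0241, 0.2495]
ee_rot: [0.0, 0.841, 0.541, 0.001]
contact_force: [0.9, 0.1, -1.8]
finger_gap: 0.348
```

{"name": "step_arm", "arguments": {
  "commands": "-0.0162 -0.0339 0.02 0 0 0; 0 0 0 0 0 0; 0 0 0 0 0 0"
}}

```text
clock: 11.8
tcp_pos: [0.4811, 0.0236, 0.2296]
ee_rot: [0.0, 0.841, 0.541, -0.0]
contact_force: [0.3, 1.0, 0.3]
finger_gap: 0.35
```

Run:
```python
from h import *
s=monitor.get_state(); print(s["clock"],s["tcp_pos"],np.degrees(yaw(s)))
delta(s,(.4812,.0228,.191))
p,w=wshot(); look(p,w,dict(B=(.4812,.0228)))
```

```text
11.8 [0.48107238 0.02363606 0.22961368] 65.54364804015148
tool delta [-0.0007  0.0005  0.0386]
B [481.3  22.7] 26.1 lug 236 [481.   22.9] [0.4816 0.0241 0.0256] [18.9  5.5] top 0.0278 ang 65.0 [0.0017 0.0052]
```

{"name": "step_arm", "arguments": {
  "commands": "-0.001 0 0.02 0 0 0; 0 0 0.018 0 0 0; 0 0 0 0 0 0"
}}

```text
clock: 12.15
tcp_pos: [0.4811, 0.0226, 0.1904]
ee_rot: [-0.0, 0.84, 0.542, -0.001]
contact_force: [-1.4, -0.3, 0.6]
finger_gap: 0.35
```

{"name": "step_arm", "arguments": {
  "commands": "0 0 0 0 0 0; 0 0 0 0 0 0; 0 0 0 0 0 0; 0 0 -0.02 0 0 0; 0 0 -0.03 0 0 0",
  "jaw": -1
}}

```text
clock: 12.65
tcp_pos: [0.4804, 0.0227, 0.2418]
ee_rot: [-0.0, 0.84, 0.543, -0.001]
contact_force: [0.9, 0.2, -0.0]
finger_gap: 0.046
```

{"name": "step_arm", "arguments": {
  "commands": "0 0 0 0 0 0.1446; 0 0 0 0 0 0.1446; 0 0 0 0 0 0.1446; 0 0 0 0 0 0.1446; 0 0 0 0 0 0.1446"
}}

```text
clock: 13.15
tcp_pos: [0.4807, 0.0226, 0.2422]
ee_rot: [-0.0, 0.978, 0.207, 0.0]
contact_force: [0.7, -0.8, 0.0]
finger_gap: 0.045
```

{"name": "step_arm", "arguments": {
  "commands": "0 0 0 0 0 0.1446; 0 0 0 0 0 0.1446; 0.04 0.03 0 0 0 0; 0.04 0.03 0 0 0 0; 0 0 0 0 0 0"
}}

```text
clock: 13.65
tcp_pos: [0.5719, -0.0294, 0.2426]
ee_rot: [0.001, 0.998, 0.066, 0.003]
contact_force: [-0.4, 1.1, 0.3]
finger_gap: 0.046
```

Run:
```python
from h import *
s=monitor.get_state(); print(s["clock"],s["tcp_pos"],loc(s["tcp_pos"]),np.degrees(yaw(s)),s["finger_gap"])
p,w=wshot("w4"); inhand(p,w,s)
t=W2(.034,.036); delta(s,(*t,.197))
```

```text
13.65 [ 0.57189984 -0.02935986  0.24261523] [-0.0833  0.0359] 7.53873346700373 0.04604345852719687
inhand 3675 [[-0.019, -0.024, 0.1571], [0.0104, -0.0006, 0.1788], [0.0249, 0.0225, 0.1829]]
tool delta [ 0.1171 -0.      0.0463]
```

View pics/w4.png

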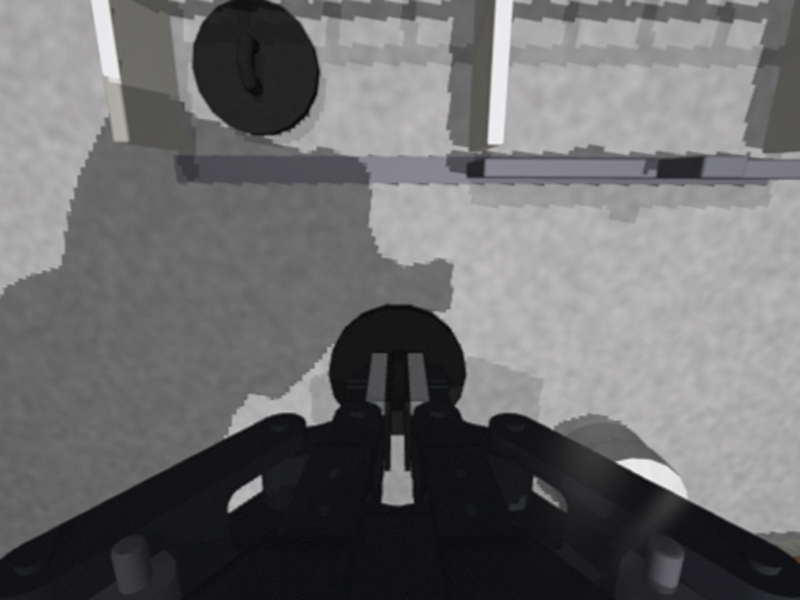

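Stopper A stands inside the left bay at (255,65), and B is held at (397,370). Now B goes in.

{"name": "step_arm", "arguments": {
  "commands": "0 0 0.022 0 0 0; 0 0 0.0225 0 0 0; 0.03 0 0 0 0 0; 0.03 0 0 0 0 0; 0.03 0 0 0 0 0"
}}

```text
clock: 14.2
tcp_pos: [0.6577, -0.0132, 0.1976]
ee_rot: [-0.0, 0.998, 0.067, -0.0]
contact_force: [0.7, 1.1, -0.6]
finger_gap: 0.046
```

{"name": "step_arm", "arguments": {
  "commands": "0.02 0 0 0 0 0; 0.007 0 0 0 0 0; 0 0 0 0 0 0"
}}

```text
clock: 14.5
tcp_pos: [0.6838, -0.0097, 0.197]
ee_rot: [-0.0, 0.998, 0.068, -0.0]
contact_force: [0.1, -0.8, -1.2]
finger_gap: 0.047
```

Run:
```python
from h import *
s=monitor.get_state(); print(s["clock"],s["tcp_pos"],loc(s["tcp_pos"]),np.degrees(yaw(s)),s["contact_force"])
```

```text
14.5 [ 0.68384831 -0.00969468  0.19701758] [0.0302 0.0409] 7.747676927580515 [ 0.11328864 -0.75112692 -1.2359688 ]
```

{"name": "step_arm", "arguments": {
  "commands": "0.003 0.005 0 0 0 0; 0 0 0.0035 0 0 0; 0 0 0 0 0 0"
}}

```text
clock: 14.8
tcp_pos: [0.6871, -0.0152, 0.1932]
ee_rot: [-0.0, 0.998, 0.067, -0.0]
contact_force: [-0.2, -0.2, -1.5]
finger_gap: 0.044
```

{"name": "step_arm", "arguments": {
  "commands": "0 0 0 0 0 0; 0 0 0 0 0 0; 0 0 -0.01 0 0 0; 0 0 -0.03 0 0 0; 0 0 -0.03 0 0 0",
  "jaw": -0.6
}}

```text
clock: 15.3
tcp_pos: [0.6874, -0.0149, 0.265]
ee_rot: [0.0, 0.998, 0.067, -0.0]
contact_force: [0.7, -0.1, -0.1]
finger_gap: 0.203
```

{"name": "step_arm", "arguments": {
  "commands": "-0.03 0.03 -0.01 0 0 0; -0.03 0.025 0 0 0 0; -0.03 0.025 0 0 0 0; 0 0 0 0 0 0",
  "jaw": 0
}}

```text
clock: 15.7
tcp_pos: [0.6066, -0.1107, 0.2751]
ee_rot: [0.001, 0.998, 0.065, -0.0]
contact_force: [0.4, 1.3, 1.3]
finger_gap: 0.502
```

Run:
```python
from h import *
s=monitor.get_state(); print(s["clock"],s["tcp_pos"],loc(s["tcp_pos"]),np.degrees(yaw(s)),s["contact_force"])
p,w=wshot("w5")
for nm,c in dict(A=(.032,.095),B=(.033,.036)).items():
    look(p,w,{nm:W2(*c)})
m=(p["range_z"]>0)&(w[...,2]>.008)&(w[...,2]<.034)&(p["image"].max(-1)<70)
L=w[m]; d=L[:,:2]-O; L=np.c_[d[:,0]*np.cos(Y)+d[:,1]*np.sin(Y),-d[:,0]*np.sin(Y)+d[:,1]*np.cos(Y),L[:,2]]
for a,b in((.066,.13),(.006,.0645)):
    k=L[(L[:,1]>a)&(L[:,1]<b)&(L[:,0]>-.003)&(L[:,0]<.07)]; print(len(k),np.percentile(k,[1,50,99],axis=0).round(4).tolist())
t=w[(p["range_z"]>0)&(w[...,2]>.058)&(w[...,2]<.073)]; d=np.array([loc(a) for a in t]); d=d[(abs(d[:,0]+.008)<.008)]; print("tab",len(d),d.mean(0),d.min(0),d.max(0))
```

```text
15.7 [ 0.60660663 -0.11068466  0.27508175] [-0.0595 -0.0492] 7.41802364456942 [0.35734246 1.33339625 1.32094079]
A [678.6  44.2] 42.0 lug 2096 [689.1  54.2] [0.6927 0.0517 0.0367] [46.4 82.6] top 0.0449 ang 123.0 [0.0113 0.0248]
B [687.3 -14.2] 42.0 lug 2442 [700.5 -19.6] [ 0.7017 -0.0235  0.0404] [83.8 47.9] top 0.0449 ang 75.0 [0.0114 0.0248]
3750 [[0.0083, 0.0699, 0.009], [0.0323, 0.0926, 0.0136], [0.0543, 0.1187, 0.0273]]
3603 [[0.0083, 0.0127, 0.0114], [0.0323, 0.0344, 0.0137], [0.0543, 0.06, 0.0276]]
tab 282 [-0.00745284 -0.06636064] [-0.0115 -0.0737] [-0.0043 -0.0595]
```

View pics/w5.png

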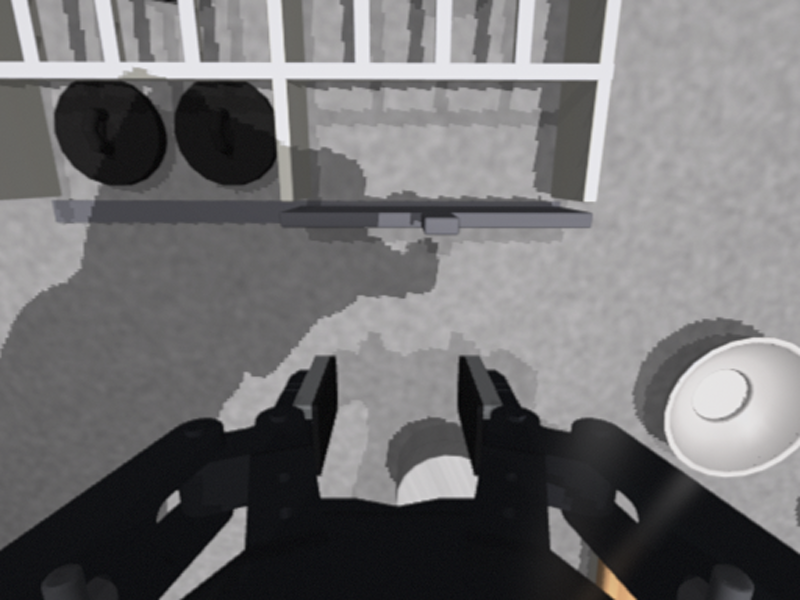

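Both stoppers stand inside the left bay, at (110,130) and (225,130). Next I grip the tab at (440,225) and slide the door left.

{"name": "step_arm", "arguments": {
  "commands": "0.026 0.0085 0 0 0 0; 0.0255 0.0085 0 0 0 0; 0 0 0.02 0 0 0; 0 0 0.02 0 0 0; 0 0 0.0105 0 0 0",
  "jaw": 0,
  "grip_force": 30
}}

```text
clock: 16.25
tcp_pos: [0.6625, -0.1153, 0.2219]
ee_rot: [-0.0, 0.998, 0.068, -0.001]
contact_force: [-0.2, -0.4, -0.1]
finger_gap: 0.498
```

{"name": "step_arm", "arguments": {
  "commands": "0 0 0 0 0 0; 0 0 0 0 0 0; 0 0 0 0 0 0; 0 0 0 0 0 0",
  "jaw": -1
}}

```text
clock: 16.65
tcp_pos: [0.6626, -0.1162, 0.224]
ee_rot: [0.0, 0.998, 0.067, 0.001]
contact_force: [-0.5, 0.5, 3.3]
finger_gap: 0.152
```

{"name": "step_arm", "arguments": {
  "commands": "0 -0.015 0 0 0 0; 0 -0.025 0 0 0 0; 0 -0.025 0 0 0 0; 0 -0.025 0 0 0 0; 0 -0.025 0 0 0 0"
}}

```text
clock: 17.15
tcp_pos: [0.6474, -0.0011, 0.2241]
ee_rot: [0.0, 0.998, 0.067, 0.002]
contact_force: [7.5, -1.1, -1.1]
finger_gap: 0.154
```

{"name": "step_arm", "arguments": {
  "commands": "0 -0.015 0 0 0 0; 0 0 0 0 0 0; 0 0 0 0 0 0"
}}

```text
clock: 17.45
tcp_pos: [0.6456, 0.0127, 0.2242]
ee_rot: [0.001, 0.998, 0.067, 0.002]
contact_force: [6.1, -3.3, 2.8]
finger_gap: 0.155
```

Run:
```python
from h import *
s=monitor.get_state(); print(s["clock"],s["tcp_pos"],loc(s["tcp_pos"]),np.degrees(yaw(s)),s["contact_force"],s["finger_gap"])
```

```text
17.45 [0.64564372 0.01268307 0.2241707 ] [-0.0048  0.0681] 7.734969376611871 [ 6.09474176 -3.34241093  2.84556394] 0.15505541262390973
```

{"name": "step_arm", "arguments": {
  "commands": "0 -0.003 0 0 0 0; 0 0 0 0 0 0"
}}

```text
clock: 17.65
tcp_pos: [0.6454, 0.0135, 0.2242]
ee_rot: [0.002, 0.998, 0.067, 0.002]
contact_force: [9.1, -15.8, 0.4]
finger_gap: 0.149
```

{"name": "step_arm", "arguments": {
  "commands": "0 -0.002 0 0 0 0; 0 0 0 0 0 0"
}}

```text
clock: 17.85
tcp_pos: [0.6453, 0.0141, 0.2242]
ee_rot: [0.003, 0.998, 0.066, 0.002]
contact_force: [11.0, -24.3, -2.4]
finger_gap: 0.154
```

The lateral force rises to 24 N, so the door is at its stop. I release it and go to the tin.

{"name": "step_arm", "arguments": {
  "commands": "0 0.003 0 0 0 0; 0 0 0 0 0 0; 0 0 -0.03 0 0 0; 0 0 -0.03 0 0 0; -0.03 0.03 0 0 0 0",
  "jaw": 0
}}

```text
clock: 18.35
tcp_pos: [0.6208, -0.0151, 0.2862]
ee_rot: [-0.001, 0.998, 0.07, 0.003]
contact_force: [0.4, -1.8, -2.1]
finger_gap: 0.501
```

{"name": "step_arm", "arguments": {
  "commands": "-0.035 0.03 0 0 0 0; -0.035 0.03 0 0 0 0; -0.035 0.03 0 0 0 0; -0.03 0.027 0 0 0 0; 0 0 0 0 0 0",
  "jaw": 1
}}

```text
clock: 18.85
tcp_pos: [0.4982, -0.1569, 0.2837]
ee_rot: [0.001, 0.998, 0.064, -0.001]
contact_force: [2.2, 0.6, 0.5]
finger_gap: 0.997
```

Run:
```python
from h import *
s=monitor.get_state(); print(s["clock"],s["tcp_pos"],loc(s["tcp_pos"]),np.degrees(yaw(s)),s["finger_gap"])
p,w=wshot()
t=w[(p["range_z"]>0)&(w[...,2]>.058)&(w[...,2]<.073)]; d=np.array([loc(a) for a in t]); d=d[(abs(d[:,0]+.008)<.008)]; print("tab",len(d),d.mean(0) if len(d) else "")
look(p,w,dict(tin=(.502,-.153)),.03)
m=(p["range_z"]>0)&(np.hypot(w[...,0]-.502,w[...,1]+.153)<.04)&(abs(w[...,2]-.034)<.003); print("top med",np.median(w[m],0).round(4),m.sum())
delta(s,(.502,-.153,.178))
```

```text
18.85 [ 0.49819682 -0.15688993  0.28374324] [-0.173  -0.0809] 7.395992140520518 0.997472910728489Traceback (most recent call last):
  File "<stdin>", line 4, in <module>
IndexError: too many indices for array: array is 1-dimensional, but 2 were indexed
```

Run:
```python
from h import *
s=monitor.get_state()
p,w=wshot()
look(p,w,dict(tin=(.502,-.153)),.03)
delta(s,(.502,-.153,.178))
```

```text
tin [ 501.4 -153.3] 30.0 lug 3863 [ 501.5 -153.1] [ 0.5027 -0.1531  0.0337] [58.7 59.2] top 0.0352 ang -164.0 [0.0147 0.0148]
tool delta [ 0.0023 -0.0014  0.1056]
```

{"name": "step_arm", "arguments": {
  "commands": "0.002 -0.003 0.03 0 0 0; 0 0 0.03 0 0 0; 0 0 0.025 0 0 0; 0 0 0.02 0 0 0; 0 0 0 0 0 0"
}}

```text
clock: 19.45
tcp_pos: [0.5026, -0.1486, 0.1761]
ee_rot: [-0.001, 0.998, 0.068, -0.001]
contact_force: [-0.2, 0.3, -0.3]
finger_gap: 0.995
```

{"name": "step_arm", "arguments": {
  "commands": "0 0 0 0 0 0; 0 0 0 0 0 0; 0 0 0 0 0 0; 0 0 0 0 0 0",
  "jaw": -1,
  "grip_force": 40
}}

```text
clock: 19.85
tcp_pos: [0.5029, -0.1497, 0.1795]
ee_rot: [0.0, 0.998, 0.068, 0.001]
contact_force: [-0.9, 1.8, 7.7]
finger_gap: 0.692
```

{"name": "step_arm", "arguments": {
  "commands": "0 0 -0.003 0 0 0; 0.02 0 0 0 0 0; 0.02 0 0 0 0 0; 0.02 0 0 0 0 0; 0 0 0 0 0 0"
}}

```text
clock: 20.35
tcp_pos: [0.5638, -0.141, 0.1819]
ee_rot: [0.0, 0.998, 0.068, 0.001]
contact_force: [0.7, 0.3, -0.6]
finger_gap: 0.687
```

Run:
```python
from h import *
s=monitor.get_state(); print(s["clock"],s["tcp_pos"],loc(s["tcp_pos"]),np.degrees(yaw(s)),s["finger_gap"],s["contact_force"])
p,w=wshot("w6")
M=rot(s["ee_rot"]); t=(w-s["tcp_pos"])@M
m=(p["range_z"]>0)&(abs(t[...,0])<.05)&(abs(t[...,1])<.035)&(t[...,2]>.12)&(w[...,2]>.02)&(p["image"].min(-1)>120)
q=t[m]; print(len(q),np.percentile(q,[1,50,99],axis=0).round(4),np.percentile(w[m][:,2],[5,50,95]))
a=np.linalg.lstsq(np.c_[w[m][:,:2],np.ones(len(q))],w[m][:,2],rcond=None)[0]; print("tilt",a)
```

```text
20.35 [ 0.56382743 -0.14102851  0.18193906] [-0.1058 -0.0737] 7.807111119831094 0.6866486903839254 [ 0.65243579  0.31685002 -0.6182741 ]
5425 [[-0.0276 -0.0252  0.1445]
 [ 0.0108  0.002   0.1459]
 [ 0.0259  0.0252  0.1472]] [0.03516624 0.03610416 0.03699685]
tilt [ 3.15627856e-04 -8.64698231e-05  3.58990039e-02]
```

View pics/w6.png

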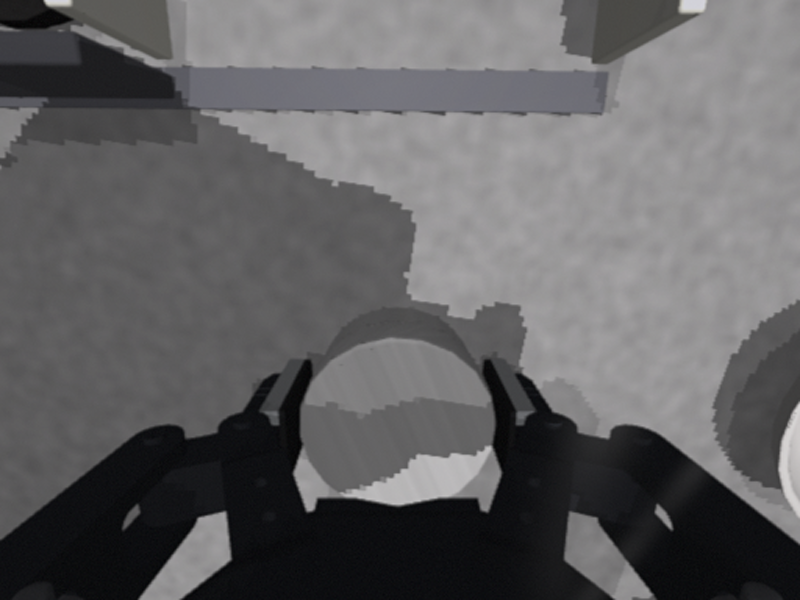

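The tin is held level at (398,420), 2 mm off the shelf, and the right bay is open. Before going in, I check that the gripper's linkage clears the walls and slats.

Run:
```python
from h import *
s=monitor.get_state(); p,w=wshot(); M=rot(s["ee_rot"]); t=(w-s["tcp_pos"])@M
m=(p["range_z"]>0)&(p["range_z"]<.2)&(w[...,2]>.012)&(p["image"].max(-1)<75)&(abs(t[...,0])<.045)
for a in range(30,90,6):
    for sg in(1,-1):
        q=t[m&(sg*t[...,1]*1000>a)&(sg*t[...,1]*1000<a+6)]
        if len(q)>10: print(sg*a,len(q),"lowest world z",round(.182-np.percentile(q[:,2],99),3),"x",np.percentile(q[:,0],[1,99]).round(3))
```

```text
30 1021 lowest world z 0.019 x [0.005 0.019]
-30 1767 lowest world z 0.017 x [-0.008  0.019]
36 776 lowest world z 0.022 x [-0.005  0.015]
-36 665 lowest world z 0.021 x [-0.003  0.016]
42 976 lowest world z 0.055 x [-0.005  0.012]
-42 995 lowest world z 0.026 x [-0.005  0.014]
48 5630 lowest world z 0.06 x [-0.009  0.015]
-48 4426 lowest world z 0.058 x [-0.01   0.014]
54 2677 lowest world z 0.063 x [-0.007  0.015]
-54 3619 lowest world z 0.062 x [-0.007  0.015]
60 866 lowest world z 0.066 x [-0.006  0.014]
-60 1324 lowest world z 0.063 x [-0.007  0.015]
```

{"name": "step_arm", "arguments": {
  "commands": "0.028 -0.005 0 0 0 0.005; 0.028 0 0 0 0 0; 0.028 0 0 0 0 0; 0.028 0 0 0 0 0; 0 0 0 0 0 0"
}}

```text
clock: 20.95
tcp_pos: [0.6739, -0.1216, 0.1812]
ee_rot: [-0.0, 0.998, 0.065, 0.001]
contact_force: [-0.2, 0.7, -0.8]
finger_gap: 0.687
```

Run:
```python
from h import *
s=monitor.get_state(); print(s["clock"],s["tcp_pos"],loc(s["tcp_pos"]),np.degrees(yaw(s)),s["finger_gap"],s["contact_force"])
```

```text
20.95 [ 0.67391033 -0.12155866  0.18120044] [ 0.0059 -0.0687] 7.496674773460343 0.6869561074826437 [-0.24828893  0.71378951 -0.75498457]
```

Next I slide it in 28 mm, lower, release, lift, back out, and then nudge it deeper with shut fingers.

{"name": "step_arm", "arguments": {
  "commands": "0.014 0 0 0 0 0; 0.014 0 0 0 0 0; 0 0 0.002 0 0 0; 0 0 0 0 0 0"
}}

```text
clock: 21.35
tcp_pos: [0.6998, -0.1189, 0.1796]
ee_rot: [0.0, 0.998, 0.065, 0.001]
contact_force: [2.3, 0.6, 4.1]
finger_gap: 0.688
```

{"name": "step_arm", "arguments": {
  "commands": "0 0 0 0 0 0; 0 0 0 0 0 0; 0 0 -0.02 0 0 0; 0 0 -0.03 0 0 0; 0 0 -0.03 0 0 0",
  "jaw": 0.75
}}

```text
clock: 21.85
tcp_pos: [0.6998, -0.1189, 0.2614]
ee_rot: [0.0, 0.998, 0.065, 0.0]
contact_force: [0.3, -0.4, 0.9]
finger_gap: 0.874
```

{"name": "step_arm", "arguments": {
  "commands": "-0.04 0 0 0 0 0; -0.04 0 0 0 0 0; 0 0 0 0 0 0; 0 0 0 0 0 0",
  "jaw": -1
}}

```text
clock: 22.25
tcp_pos: [0.6235, -0.1291, 0.2608]
ee_rot: [0.0, 0.998, 0.064, 0.001]
contact_force: [0.9, 0.6, 1.2]
finger_gap: 0.19
```

Run:
```python
from h import *
s=monitor.get_state(); print(s["clock"],s["tcp_pos"],loc(s["tcp_pos"]),np.degrees(yaw(s)),s["finger_gap"],s["contact_force"])
p,w=wshot("w7")
m=(p["range_z"]>0)&(abs(w[...,2]-.034)<.003)
L=w[m]; d=L[:,:2]-O; L=np.c_[d[:,0]*np.cos(Y)+d[:,1]*np.sin(Y),-d[:,0]*np.sin(Y)+d[:,1]*np.cos(Y),L[:,2]]
k=L[(abs(L[:,1]+.068)<.045)&(L[:,0]>-.003)&(L[:,0]<.08)]; print(len(k),np.percentile(k,[1,50,99],axis=0).round(4).tolist())
```

```text
22.25 [ 0.62346501 -0.12908962  0.26078891] [-0.0451 -0.0696] 7.394813569451017 0.18988062482770782 [0.87462954 0.55576384 1.19093572]
5667 [[0.002, -0.0961, 0.032], [0.0283, -0.0684, 0.0336], [0.0502, -0.0408, 0.0352]]
```

View pics/w7.png

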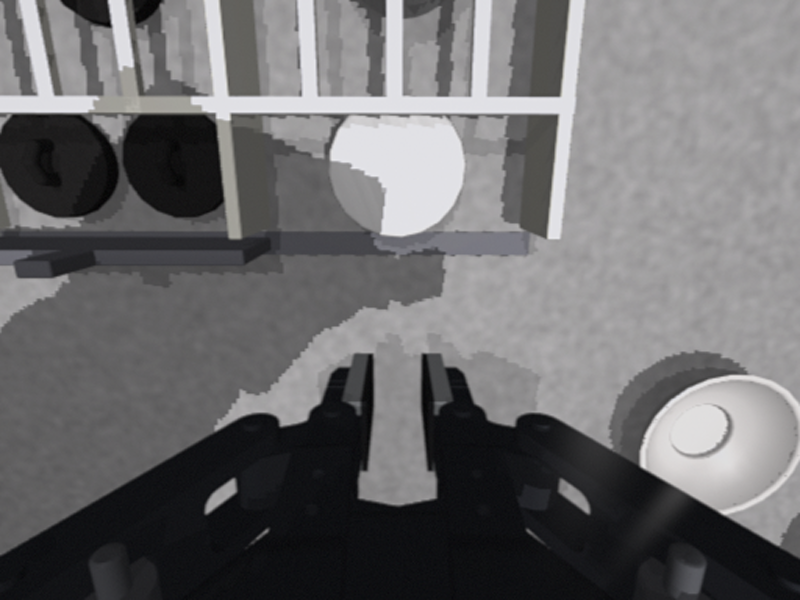

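The tin is in the right bay at (397,175), with its front edge only about 2 mm inside. I push it about 10 mm deeper with shut fingers.

{"name": "step_arm", "arguments": {
  "commands": "0 -0.001 0.03 0 0 0; 0 0 0.03 0 0 0; 0 0 0.013 0 0 0; 0.025 0 0 0 0 0; 0.008 0 0 0 0 0"
}}

```text
clock: 22.8
tcp_pos: [0.6581, -0.123, 0.1864]
ee_rot: [-0.0, 0.998, 0.065, 0.001]
contact_force: [-0.7, -0.3, -1.0]
finger_gap: 0.0
```

{"name": "step_arm", "arguments": {
  "commands": "0.006 0 0 0 0 0; 0.005 0 0 0 0 0; 0.003 0 0 0 0 0; 0 0 0 0 0 0"
}}

```text
clock: 23.2
tcp_pos: [0.6703, -0.1218, 0.1862]
ee_rot: [-0.0, 0.998, 0.065, 0.0]
contact_force: [0.4, 0.2, 0.4]
finger_gap: 0.002
```

{"name": "step_arm", "arguments": {
  "commands": "-0.03 0 0 0 0 0; -0.03 0 -0.02 0 0 0; -0.03 0 -0.04 0 0 0; 0 0 -0.04 0 0 0; 0 0 0 0 0 0"
}}

```text
clock: 23.7
tcp_pos: [0.581, -0.134, 0.2911]
ee_rot: [0.001, 0.998, 0.064, 0.003]
contact_force: [0.7, 0.5, -0.8]
finger_gap: -0.003
```

Run:
```python
from h import *
s=monitor.get_state(); print(s["clock"],s["tcp_pos"],loc(s["tcp_pos"]))
p,w=wshot("w8")
def LL(L): d=L[:,:2]-O; return np.c_[d[:,0]*np.cos(Y)+d[:,1]*np.sin(Y),-d[:,0]*np.sin(Y)+d[:,1]*np.cos(Y),L[:,2]]
v=p["range_z"]>0
L=LL(w[v&(abs(w[...,2]-.034)<.003)])
k=L[(abs(L[:,1]+.068)<.045)&(L[:,0]>-.003)&(L[:,0]<.08)]; print("tin",len(k),np.percentile(k,[1,50,99],axis=0).round(4).tolist())
L=LL(w[v&(w[...,2]>.055)&(w[...,2]<.074)]); k=L[(abs(L[:,0]+.008)<.012)&(abs(L[:,1])<.13)]; print("tab",len(k),np.percentile(k,[1,50,99],axis=0).round(4).tolist() if len(k) else "")
L=LL(w[v&(w[...,2]>.03)&(w[...,2]<.047)]); k=L[(abs(L[:,0]+.008)<.006)&(abs(L[:,1])<.16)]; print("door",len(k),np.percentile(k,[1,50,99],axis=0).round(4).tolist() if len(k) else "")
L=LL(w[v&(w[...,2]>.008)&(w[...,2]<.032)&(p["image"].max(-1)<70)]); k=L[(L[:,1]>.005)&(L[:,1]<.13)&(L[:,0]>0)&(L[:,0]<.06)]; print("stoppers",len(k),np.percentile(k,[1,50,99],axis=0).round(4).tolist())
p=read_camera("top");w=cloud(p)
for t in("soap_dish","nail_brush","tumbler","scoop","stopper_a"):
    for r in spotter.silhouettes(p,t):
        m=r["mask"]&(p["range_z"]>0); print(t,round(r["score"],2),np.median(w[m],0).round(3))
```

```text
23.7 [ 0.58103209 -0.13404516  0.29110493] [-0.0879 -0.069 ]
tin 3838 [[0.0168, -0.0966, 0.0317], [0.0378, -0.0684, 0.0336], [0.0614, -0.0406, 0.0353]]
tab 388 [[-0.0112, 0.0609, 0.0553], [-0.0077, 0.0643, 0.0689], [-0.0045, 0.0751, 0.0709]]
door 1409 [[-0.0113, -0.0024, 0.0307], [-0.0079, 0.042, 0.0444], [-0.0043, 0.1176, 0.0461]]
stoppers 6990 [[0.0077, 0.0151, 0.0094], [0.032, 0.0712, 0.0136], [0.0559, 0.1172, 0.0276]]
soap_dish 0.93 [ 0.576 -0.319  0.015]
soap_dish 0.54 [0.639 0.015 0.042]
nail_brush 0.68 [ 0.424 -0.289  0.026]
tumbler 0.94 [ 0.499 -0.467  0.054]
tumbler 0.66 [0.676 0.041 0.015]
scoop 0.89 [0.529 0.314 0.011]
stopper_a 0.76 [ 0.684 -0.016  0.015]
stopper_a 0.69 [0.578 0.199 0.014]
stopper_a 0.59 [0.399 0.09  0.015]
stopper_a 0.46 [0.676 0.041 0.015]
```

View pics/w8.png

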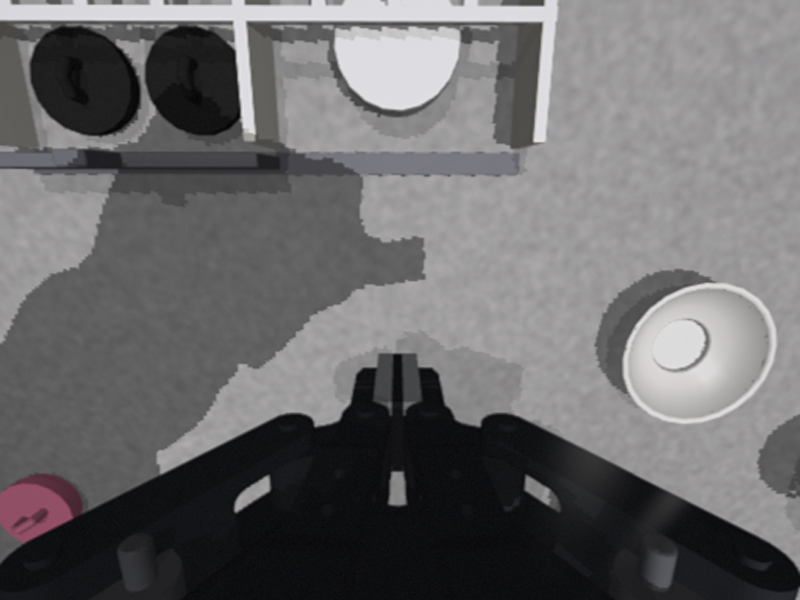

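The tin's front edge is now about 15 mm inside. The tab is centred at y = +68 mm, so the door is fully across the stoppers' bay, and both stoppers are inside and upright. The robot is clear of everything.

```bash
python3 -c "
from rig import job_done; print(job_done())"
```

```text
the job is handed in; nothing more can be done
None
```

The job is handed in. Both loose dark stoppers are in the left bay with the kept stopper, and the tin is in the right bay with the kept tin. The door is slid fully across the stoppers' bay, so the tins' bay stands open. I slid the door right, put in stoppers A and B, slid the door left to its stop, then put in the tin and nudged it deeper. It took about 24 s of robot time.

- **Stoppers:** the last wrist view shows both upright, with their front edges about 6–8 mm inside the front line.
- **Tin:** it is upright and centred in its bay. Its front edge is about 13–17 mm inside and its top 34 mm up.
- **Door:** the grip tab is centred at about +68 mm and the door's right end is at -2.4 mm against -3 mm expected, so it is fully across. I pressed it against its stop with about 24 N.
- **Bystanders:** the soap bowl, nail brush and tumbler, and the pink and green look-alikes, were where they started within 2 mm. The scoop's median point read 6 mm off its first reading, but that first reading included its handle, and the arm never went near it. I did not re-measure the canister, bottle, tray or brown look-alike.
- **Detector errors:** in the last top view the network also reported a soap dish at the door and a tumbler at stopper A. I put these down to misreadings.

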